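# Fit the keyed valve stem and close the valve

## Task

Take the valve stem, the part with the bar handle, out of the black tray and fit it into the valve housing on the inclined stand: turn it until the flat on its foot matches the D-shaped socket of the valve core, and push it fully home. Then turn the handle to close the valve, so that its pointed end points along the outlet pipe, and let go. Leave all the other things where they are.

Things in the scene. Friction and masses are not known exactly. Their poses are not given: they have to be found in the camera images.
- stem: Valve stem, white plastic, 0.08 to 0.16 kg, 76 mm tall, upright in a tray pocket, the only part there with a bar handle. Origin: centre of the foot's underside; z up its axis. Foot: z 0 to 32 mm, a D of radius 17 mm with one flat, 10 mm from the axis on the +x side; its lowest 3.5 mm taper in by 2.5 mm all round. Flange: 60 mm across, z 32 to 40 mm.
- handle (a point): Middle of the stem's handle, on its axis, 58 mm above its origin; axes as the stem's. The handle is an upright bar on the flange, z 40 to 76 mm of the stem, 18 mm wide (across y), reaching from x = -42 to +48 mm. Only the +x end is pointed (narrowing from x = 34 mm), so the point shows on which side the foot's flat is.
- tray: Black tray, fixed, 110 (x) by 300 (y) by 36 mm high, origin at the centre of its underside. Three round pockets 41 mm wide, 95 mm apart along y, right through. The stem and two plugs stand in them in any order, flanges resting on the tray's top.
- housing: White round valve housing fixed on an inclined stand, 110 mm across, 60 mm tall. Origin: centre of its underside; z is the valve axis and leans 30 degrees from the vertical, roughly towards the robot; x points along the outlet pipe. In its top sits the core, a grey disc 66 mm across, which turns about the valve axis, stiffly (0.25 N m), and stays where it is left.
- mouth (a point): Centre of the socket's mouth in the core's top face, 66 mm up the valve axis from the housing's origin. The socket is a D: radius 18.4 mm, flat 11.3 mm from the axis, 36 mm deep; 1.3 mm clearance round the foot. The flat's angle is not measured: it starts 0.4 to 1.5 rad anticlockwise from the outlet (seen looking into the socket). See it, or feel it by turning the stem under light pressure.
- outlet (a point): Centre of the outlet pipe's end, at x = 100, z = 34 mm of the housing; the pipe is 28 mm thick (end collar 36 mm) and runs along the housing's x. Closed: the stem's point towards the outlet, reached by turning it clockwise. Stops hold the core's flat between 0.05 and 1.7 rad anticlockwise of the outlet; the key's play, about 0.09 rad each way, still lets the handle line up.
- home (a point): Point on the valve axis, at z = 34 mm of the housing, where the stem's origin lies when the stem is fully home (flange resting on the core's top face). Axes as the housing's.
- plug_round: White blanking plug with a round knob 36 mm across on a 60 mm flange, 70 mm tall, in a tray pocket; a bystander. Origin: centre of its underside.
- plug_square: White blanking plug with a square head 30 mm wide on a 60 mm flange, 66 mm tall, in a tray pocket; a bystander. Origin: centre of its underside.
- cap_ring: Loose white ring, 70 mm across, 18 mm tall, on the table; a bystander.
- dome: Loose clear dome, 90 mm across, 60 mm tall, on the table; a bystander.
- screwdriver: Screwdriver lying on the table; a bystander.
- jar: Clear jar, 60 mm across, 80 mm tall; a bystander.
There are look-alikes about, which are no part of the job. Of the things like the part that bears housing, leave any that is blue; of the rest the larger one is meant. What is shaped like the stem but purple is not meant.

How it is judged:
At the end, for the whole second after the job is handed in: The stem is fully home in the core (its origin within 4 mm of site home, its axis within 0.08 rad of the valve axis), its handle is in line with the outlet pipe within 0.15 rad, and it is at rest (distance between stem and home below 0.004 m and angle between the z axis of stem and the z axis of housing, either way round below 0.08 rad and angle between the x axis of stem and the x axis of housing, either way round below 0.15 rad and linear speed of stem below 0.01 m/s and angular speed of stem below 0.05 rad/s); the robot touches nothing.
It fails at once if one of the two plugs is moved by more than 40 mm (distance of any of plug_round, plug_square from where it was at the start of the episode above 0.04 m).
It fails at once if the ring, dome, screwdriver or jar is moved by more than 40 mm (distance of any of cap_ring, dome, screwdriver, jar from where it was at the start of the episode above 0.04 m).
It also fails if it takes over 51 s, if anything falls off the work surface, if the arm or the gripper's body presses on something with over 40 N, if the wrist force passes 120 N, or if a joint passes its speed limit or range.

## Robot

A 7-joint arm with a two-finger parallel gripper is mounted at the origin on the work surface. World frame = base frame: x ahead of the robot, y to its left, z up, the work surface at z = 0. Lengths are in m, angles in rad, forces in N, time in s.
With the tool pointing down it reaches from about 0.4 to 0.9 m from the base axis. Payload 5.5 kg.
Tool frame: the origin (TCP) lies midway between the tips of the shut fingers; the grasp point (between the pads) lies 19 mm behind it (manip.grip_depth is the distance from the TCP to the grasp point, in m); z points along the fingers, y is the line along which they close (so a half turn about z gives the same grasp; the last joint's range is limited). The gripper opens to 92 mm and grips with 3 to 60 N. Pads are 19 mm wide; open, the fingers measure 130 mm over their backs; the gripper's body (75 mm by 190 mm) begins 47 mm behind the grasp point.
Start: joints at [1.59, 0.501, -0.427, 1.55, 0.221, 1.138, -0.21], TCP at [0.157, -0.631, 0.227] pointing down, gripper open.
Joint ranges: [-2.88, 2.88], [-0.31, 2.03], [-1.54, 1.56], [0.2, 2.42], [-1.41, 4.55], [0.19, 2.02], [-2.57, 2.57]. Speed limits (rad/s): [2.57, 2.57, 3.14, 3.14, 3.14, 3.14, 3.14].

## Interface

Orientations are given as a unit quaternion [x, y, z, w].
In Python, from bench import manip, effector, viewer gives the robot as it stands. Calls block until the motion is done:
- manip.move_pose(position, orientation): joint-space move of the TCP to a pose.
- manip.servo_line(position, ori=None, vel=0.15): straight line of the TCP; ori=None keeps the orientation; vel is the mean speed in m/s.
- manip.movej(angles): joint-space move.
- effector.open_jaws() and effector.close(f_grip=None): open the fingers fully, or close them until they stop; f_grip is the grip in N (None keeps the last).
- manip.sleep(seconds).
- manip.solve_ik(position, orientation): joint angles nearest the present ones, or None.
- viewer.get_image(name): name is "scene" or "top"; returns the picture (480x640x3 uint8, red, green, blue); there is no depth.
- viewer.get_calibration(name): a dict with "vfov" (degrees; the focal length in pixels is half the picture's height over the tangent of half this angle, whatever the lens; pixels are square), "cx", "cy" (the principal point, pixels), "eye" and "attitude" of the camera in the world. Camera axes: x right, y down, z forward; pixel columns grow to the right and rows downward; lengths in m; the calibration is good to about 2 mm. A picture is of the moment at which its call begins. get_calibration takes no time and is no camera call.
A pose or a line that the arm cannot do raises manip.PlanningError and nothing moves.
- manip.hand_in(): hands the job in; it is judged then, once.
Readings, each from a call of its own:
- manip.current_clock(): time.
- manip.current_q(): joint angles.
- manip.current_joint_velocities(): joint speeds.
- manip.current_tau(): joint torques, N m.
- manip.current_tool_pos(): TCP position.
- manip.current_tcp_rot(): TCP orientation.
- manip.current_force(): force on the tool from outside, world axes, zero at the start.
- manip.current_wrist_torque(): the same for the moment, N m.
- manip.current_finger_gap(): finger opening in m.
- manip.current_gripper_force(): force on a finger pad.
Only numpy, scipy, OpenCV 4.12 (cv2) and the standard library are available. Lean on these libraries where they do the work, as an engineer would, in place of code of your own. Each camera call takes 0.05 s, during which the arm holds its last target. There are 200 camera calls.

## Working session

There is one attempt and no reset: what is moved stays moved. The work goes in short steps, each a Python script; the robot and the scene stay as the last script left them, time stands still between calls to the robot, and variables do not carry over. Pictures are saved under pics/ and viewed, at most 10 in all, crops included, and the job is handed in when it is done.

```bash
ls; mkdir -p pics
python3 - <<'E'
from bench import manip, effector, viewer
import cv2
for n in ("scene","top"):
    im=viewer.get_image(n); cv2.imwrite(f"pics/{n}0.png",im[:,:,::-1]); print(n,viewer.get_calibration(n))
print(manip.current_clock(),manip.current_tcp_rot(),manip.current_force())
E
```

```text
pics
scene {'vfov': 53.207514512461785, 'cx': 314.203542568069, 'cy': 241.39652766315092, 'eye': array([ 1.20921713, -0.11736668,  0.83455969]), 'attitude': array([ 0.72309941,  0.57330783, -0.23618327, -0.30440573])}
top {'vfov': 47.33526518534225, 'cx': 322.28399690709796, 'cy': 233.51478273304838, 'eye': array([0.27596226, 0.02806782, 1.37577661]), 'attitude': array([ 0.71328404, -0.69557009,  0.06232794, -0.0593578 ])}
0.1 [ 9.92576652e-01  1.21617785e-01 -7.86113250e-05 -8.35262735e-04] [ 0.42390798 -0.69580553  1.21735605]
```

View pics/scene0.png

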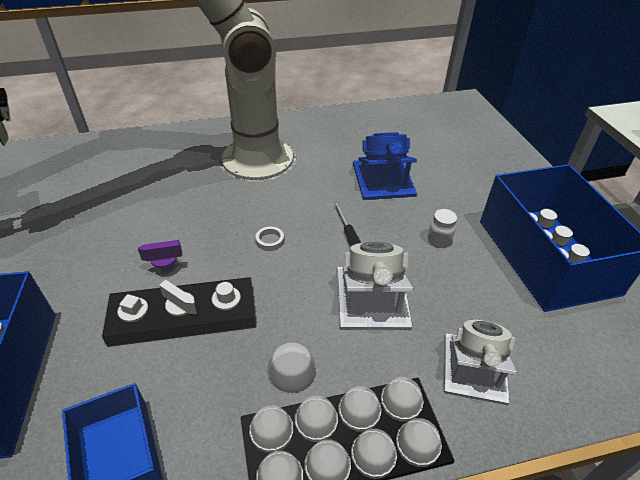

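View pics/top0.png

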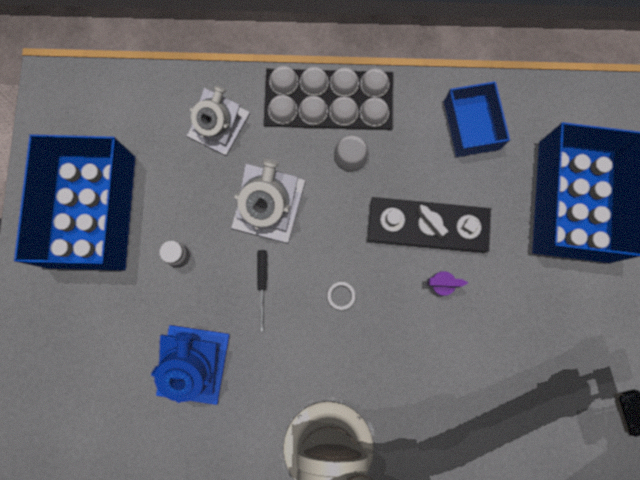

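The scene view shows the tray at (180,310), with the stem in the middle pocket at (178,297), and the large white housing at (375,265). In the top view the stem is at (432,220), with its outline running from (420,207) to (445,235), the housing at (262,203) and its outlet at (269,167). I'll zoom in on these.

Run:
```python
import cv2, numpy as np
s=cv2.imread("pics/scene0.png");t=cv2.imread("pics/top0.png")
c=lambda im,x,y:cv2.resize(im[y:y+75,x:x+100],(400,300),interpolation=cv2.INTER_CUBIC)
cv2.imwrite("pics/m0.png",np.vstack([np.hstack([c(s,130,265),c(s,325,230)]),np.hstack([c(t,382,185),c(t,215,158)])]))
```

```text
(no output)
```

View pics/m0.png

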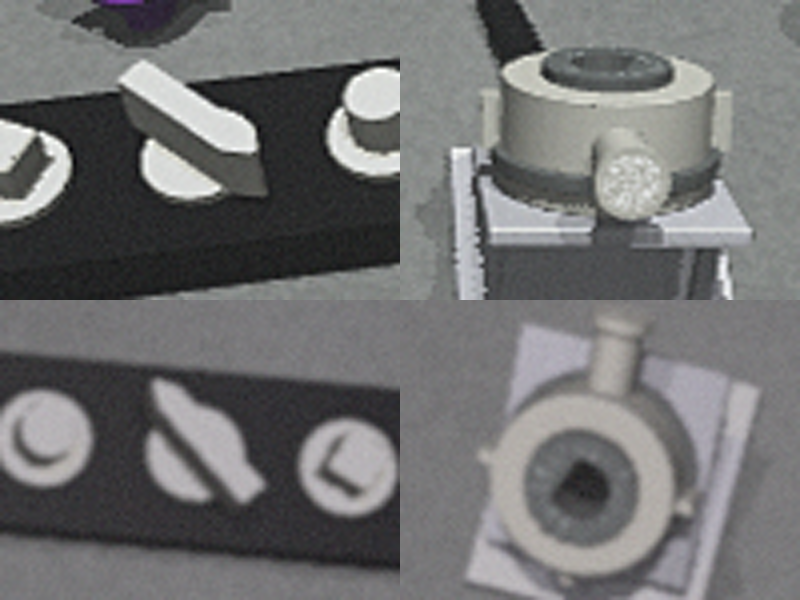

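The stem's pointed end is the upper-left one in the top view, at about (421.5,206), and its square end is near (445,233). The housing's rim and core show clearly. Next I'll fit poses from both views.

```bash
cat > h.py <<'E'
import numpy as np, cv2
from scipy.spatial.transform import Rotation as R
from scipy.optimize import least_squares
from bench import manip, effector, viewer
CAL={n:viewer.get_calibration(n) for n in ("scene","top")}
def proj(n,P):
    c=CAL[n]; f=240/np.tan(np.radians(c["vfov"])/2)
    p=R.from_quat(c["attitude"]).inv().apply(np.atleast_2d(P)-c["eye"])
    return p[:,:2]/p[:,2:]*f+[c["cx"],c["cy"]]
def circ(r,z,n=60):
    a=np.linspace(0,2*np.pi,n,endpoint=False); return np.c_[r*np.cos(a),r*np.sin(a),0*a+z]
def hrot(az,phi): # tilt 30deg towards azimuth az, then spin phi about own axis
    return R.from_rotvec(np.radians(30)*np.array([-np.sin(az),np.cos(az),0]))*R.from_euler('z',phi)
E
python3 - <<'E'
from h import *
# stem fit: upper face corners, tip
ob={"scene":[(160,285.5),(166.3,280.5),(193.9,302.8)],"top":[(442.2,236.2),(448.2,230.5),(421.3,205.5)]}
M=np.array([[-.042,-.009,.076],[-.042,.009,.076],[.048,0,.076]])
def P(q): return R.from_euler('z',q[2]).apply(M)+[q[0],q[1],.004]
def res(q):
    o=[]
    for n in ob:
        a=proj(n,P(q)); b=np.array(ob[n])
        if np.hypot(*(a[0]-b[0]))>np.hypot(*(a[0]-b[1])): b=b[[1,0,2]]
        o.append((a-b).ravel())
    return np.concatenate(o)
s=least_squares(res,[.4,-.25,.65]); print("stem",s.x,s.fun.round(1))
# housing ellipses
big={}
for n,(x,y) in {"scene":(325,230),"top":(215,158)}.items():
    im=cv2.imread(f"pics/{n}0.png")[y:y+75,x:x+100]; big[n]=cv2.resize(im,(800,600),interpolation=cv2.INTER_CUBIC)
    hsv=cv2.cvtColor(im,cv2.COLOR_BGR2HSV); print(n,[tuple(im[r,c]) for r,c in ([(16,32),(17,50),(10,32),(30,50)] if n=="scene" else [(45,27),(45,35),(45,45),(20,35)])])
cv2.imwrite("pics/m1.png",np.hstack([cv2.resize(big["scene"][40:500,160:720],(400,329)),cv2.resize(big["top"][0:600,120:620],(400,480))[:329]]) )
# dark-core & rim profile along horizontal/vertical lines
t=cv2.imread("pics/top0.png").mean(2); sc=cv2.imread("pics/scene0.png").mean(2)
print("top row 203",t[203,230:295].astype(int)); print("top col 262",t[170:240,260].astype(int))
print("scene row 245",sc[246,345:412].astype(int)); print("scene col 378",sc[235:285,376].astype(int))
E
```

```text
stem [ 0.54387462 -0.24066351  0.71312291] [-1.4 -1.3 -1.  -1.7 -1.  -0.9 -1.1 -0.6 -0.7 -1.6 -1.6 -1.5]
scene [(np.uint8(182), np.uint8(193), np.uint8(192)), (np.uint8(98), np.uint8(95), np.uint8(94)), (np.uint8(49), np.uint8(47), np.uint8(46)), (np.uint8(158), np.uint8(164), np.uint8(164))]
top [(np.uint8(172), np.uint8(174), np.uint8(179)), (np.uint8(112), np.uint8(110), np.uint8(108)), (np.uint8(46), np.uint8(48), np.uint8(48)), (np.uint8(155), np.uint8(145), np.uint8(149))]
top row 203 [124 116 119 125 119 120 118 136 162 174 173 174 175 174 172 151 117 105
 109 106 110 106 108  98  91  71  45  41  43  45  47  42  48  44  43  38
  59  81 101 104 106 103  96  90 125 160 177 175 170 176 174 172 156 121
  84  82  90  93 101 132 150 143 133 147 163]
top col 262 [177 172 178 176 162 132 109 108 115 122 124 141 168 178 174 173 174 174
 172 161 118  92  95 106 107 115 115  91  63  39  41  41  39  47  49  46
  31  53  66  73  79  76  79  95 105 103 103 108 104 120 157 173 172 173
 173 167 135  98  81  82  89  88  96 125 153 138 108 100 109 117]
scene row 245 [142 144 140 121  88  58 150 214 207 199 188 190 189 193 186 109  74 111
 106 106 111 119 112 108  80  74  87  85  90  88  94  94  88  83  86  80
  78  96 105 104 104 102 104 112 132 124  99 113 163 198 194 200 197 194
 168 135 136 132 128 126 132 137 134 137 134 139 135]
scene col 378 [135 138 136 136 138 134 129 100  96  94  93  94  94 121 109  90  87  94
 177 196 196 182 163 164 160 168 167 169 168 166 159 152 148 157 160 169
 173 170 163 184 194 198 209 185 165 177 170 137  83  72]
```

```bash
cat > fit.py <<'E'
from h import *
from scipy.ndimage import map_coordinates
I={n:cv2.imread(f"pics/{n}0.png").mean(2) for n in CAL}
cfg={"top":((260,204),140,150,12,34),"scene":((377,246.5),140,178,3,45)}
A=np.radians(np.arange(0,360,6)); obs={}
for n,(c,t1,t2,r0,r1) in cfg.items():
    C=[];O=[]
    for a in A:
        d=np.array([np.cos(a),np.sin(a)]); 
        sc=1 if n=="top" else 1/np.hypot(np.cos(a),np.sin(a)/.42)
        rr=np.arange(r0 if n=="top" else 10*sc, r1*sc,.1)
        v=map_coordinates(I[n],[c[1]+rr*d[1],c[0]+rr*d[0]],order=1)
        k=np.argmax(v>t1)
        if k==0: continue
        C.append(c+rr[k]*d); j=k+10
        while j<len(v) and v[j]<t2: j+=1
        m=np.argmax(v[j:]<t2) if j<len(v) else 0
        if m: O.append(c+rr[j+m]*d)
    obs[n]=(np.array(C),np.array(O))
def radial(poly,pts,c):
    pa=np.unwrap(np.arctan2(*(poly-c).T[::-1])); pr=np.hypot(*(poly-c).T)
    o=np.argsort(pa%(2*np.pi)); qa=np.arctan2(*(pts-c).T[::-1])%(2*np.pi)
    return np.hypot(*(pts-c).T)-np.interp(qa,(pa%(2*np.pi))[o],pr[o],period=2*np.pi)
def pose(q): return hrot(q[3],q[4]),q[:3]
def res(q):
    Rh,t=pose(q); o=[]
    for n in obs:
        c=np.array(cfg[n][0],float)
        W=lambda p: proj(n,Rh.apply(p)+t)+q[5:7]*0
        o.append(radial(W(circ(.055,.06,180)),obs[n][1],c))
        hull=cv2.convexHull(np.vstack([W(circ(.033,.06,120)),W(circ(.033,.066,120))]).astype(np.float32))[:,0]
        p=np.vstack([np.linspace(hull[i],hull[(i+1)%len(hull)],4,endpoint=False) for i in range(len(hull))])
        o.append(radial(p,obs[n][0],c))
    o.append(3*(proj("scene",Rh.apply([[.1,0,.034]])+t)[0]-[382.6,275.9]))
    a,b=proj("top",Rh.apply([[.06,0,.034],[.1,0,.034]])+t); u=(b-a)/np.linalg.norm(b-a); w=np.array([268.6,172.6])-a
    o.append([3*(u[0]*w[1]-u[1]*w[0])]); return np.concatenate(o)
best=min((least_squares(res,[.45,.15,.1,az,az-np.pi*0+ph-az,0,0],loss="soft_l1") for az in (3.4,) for ph in (0.,)),key=lambda s:s.cost)
q=best.x
if __name__=="__main__":
    Rh,t=pose(q); print("cost",best.cost,len(best.fun),"q",q.round(4)); print("R",Rh.as_matrix().round(3)); print("mouth",Rh.apply([0,0,.066])+t,"rms",np.sqrt(np.mean(best.fun**2)), best.fun[-3:])
    np.save("housing.npy",np.r_[t,Rh.as_quat()])
    out=[]
    for n,(x,y) in {"scene":(335,232),"top":(225,163)}.items():
        im=cv2.resize(cv2.imread(f"pics/{n}0.png")[y:y+66,x:x+88],(800,600),interpolation=cv2.INTER_CUBIC)
        raw=im.copy()
        k=800/88
        S=lambda p:np.round((proj(n,Rh.apply(p)+t)-[x,y]+.5)*k).astype(int)
        for p,c in((circ(.055,.06),(0,255,0)),(circ(.033,.066),(0,255,255)),(circ(.0184,.066),(255,128,0)),(np.array([[.1,0,.034],[.05,0,.034]]),(0,0,255))): cv2.polylines(im,[S(p)],True,c,1)
        raw=np.clip(raw.astype(float)*1.6,0,255).astype(np.uint8)
        out.append(np.hstack([cv2.resize(im,(400,300)),cv2.resize(raw[50:350,150:550] if n=="scene" else raw[200:500,120:520],(400,300))]))
    cv2.imwrite("pics/m2.png",np.vstack(out))
E
python3 fit.py
```

```text
cost 4264.637044160283 215 q [6.1270e-01 2.0820e-01 1.8280e-01 3.3968e+00 3.0000e-04 0.0000e+00
 0.0000e+00]
R [[ 0.875 -0.033 -0.484]
 [-0.032  0.991 -0.126]
 [ 0.484  0.126  0.866]]
mouth [0.58075709 0.19983428 0.2399896 ] rms 25.648992033664637 [ 116.66777861 -107.211224     78.51124819]
```

View pics/m2.png

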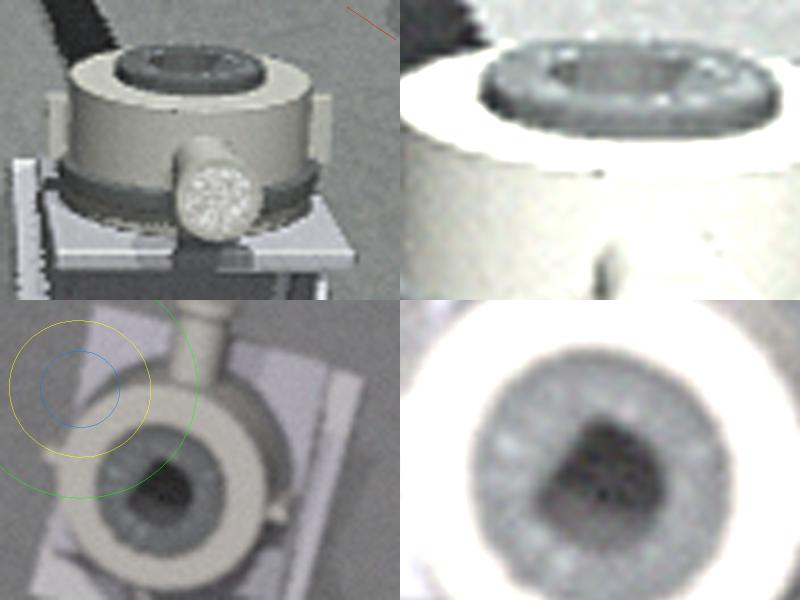

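The socket's D is visible, with its flat on the upper left in the top view. The pose fit diverged because of a bad initial guess, so I'll initialise from the circle centres.

```bash
python3 - <<'E'
s=open("fit.py").read()
a=s.index("best=min"); b=s.index("q=best.x")
s=s[:a]+'''def res0(q):
    Rh,t=pose(q); o=[]
    for n,c in (("top",(260,203.7)),("scene",(377,249.5))): o.append(proj(n,Rh.apply([[0,0,.06]])+t)[0]-c)
    o.append(proj("scene",Rh.apply([[.1,0,.034]])+t)[0]-[382.6,275.9])
    o.append(proj("top",Rh.apply([[.1,0,.034]])+t)[0]-[269,163]); return np.concatenate(o)
i0=least_squares(res0,[.5,.15,.1,3.4,0.,0,0]); print("init",i0.x[:5].round(3),i0.fun.round(1))
best=least_squares(res,i0.x,loss="soft_l1")
'''+s[b:]
open("fit.py","w").write(s)
E
python3 fit.py
python3 - <<'E'
from h import *
v=np.load("housing.npy"); t=v[:3]; Rh=R.from_quat(v[3:])
# rectify socket: sample top image on mouth plane, axes of housing
im=cv2.imread("pics/top0.png")
g=(np.arange(400)-200)/200*.035
X,Y=np.meshgrid(-g,-g)  # image: rows = down -> x decreasing, cols right -> y decreasing
P=np.c_[Y.ravel(),X.ravel(),0*X.ravel()+.066]
p=proj("top",Rh.apply(P)+t).astype(np.float32).reshape(400,400,2)
o=cv2.remap(im,p[...,0],p[...,1],cv2.INTER_CUBIC)
o=np.clip(o*1.6,0,255).astype(np.uint8); cv2.circle(o,(200,200),int(.0184/.035*200),(0,255,0),1)
m=cv2.imread("pics/m2.png"); L=np.vstack([m[:300,:400],m[300:,:400]])
cv2.imwrite("pics/m3.png",np.hstack([L,cv2.copyMakeBorder(o,0,200,0,0,cv2.BORDER_CONSTANT)]))
E
```

```text
init [ 0.588  0.169  0.068  2.909 -0.232] [-1.1  1.1 -0.7 -0.4  0.   0.5  0.3 -1.2]
cost 110.4652352691549 215 q [ 0.5895  0.167   0.0726  2.9073 -0.2698  0.      0.    ]
R [[ 0.834  0.262 -0.486]
 [-0.235  0.965  0.116]
 [ 0.5    0.018  0.866]]
mouth [0.55736351 0.17467381 0.12978403] rms 1.757912970366906 [-7.39245409 -0.90235594 -0.6374334 ]
```

View pics/m3.png

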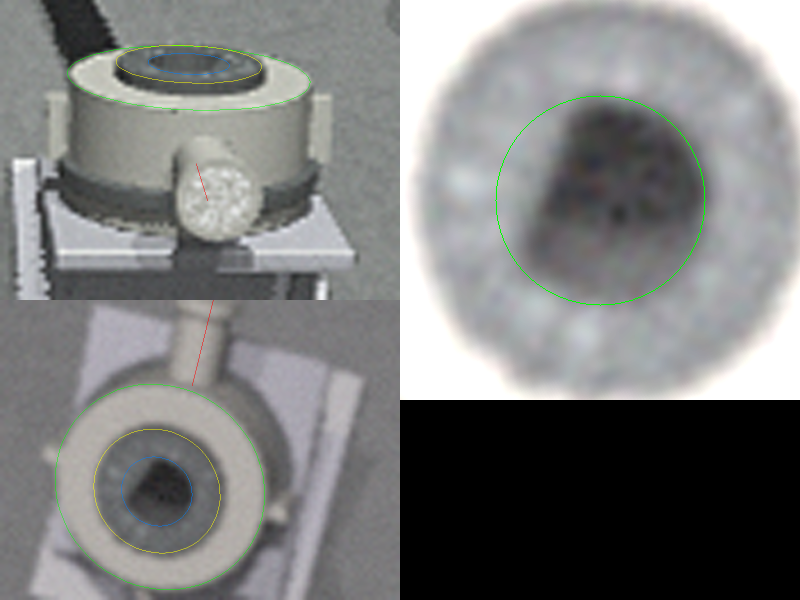

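The rim fits well in both views. There is a residual camera offset of about 1–2 px, so I'll allow one per camera. The rectified socket shows the flat about 1.2 rad anticlockwise of the outlet. I'll refit with offsets and check IK.

```bash
python3 - <<'E'
s=open("fit.py").read()
s=s.replace("+q[5:7]*0","+off(q,n)").replace("def res(q):","def off(q,n): return q[5:7] if n=='top' else q[7:9]\ndef res(q):",1)
s=s.replace("Rh.apply([[.1,0,.034]])+t)[0]-[382.6,275.9]))\n    a,b","Rh.apply([[.1,0,.034]])+t)[0]+off(q,'scene')-[382.6,275.9]))\n    o.append(q[5:9]*4)\n    a,b",1)
s=s.replace("a)/np","a)/np").replace("w=np.array([268.6,172.6])-a","a=a+off(q,'top');w=np.array([268.6,172.6])-a;w2=np.array([269.2,161.5])-a")
s=s.replace("o.append([3*(u[0]*w[1]-u[1]*w[0])])","o.append([3*(u[0]*w[1]-u[1]*w[0]),3*(u[0]*w2[1]-u[1]*w2[0])])")
s=s.replace("3.4,0.,0,0]","3.4,0.,0,0,0,0]").replace("-3:]","-8:]")
open("fit.py","w").write(s)
E
sed -i 's/  W=lambda/  W=lambda/' fit.py; python3 fit.py
cat >> h.py <<'E'
def toolq(Rs): # tool gripping stem with rotation Rs: z down stem axis, y along stem y (either sign)
    X=np.diag([1.,-1,-1]); return [R.from_matrix(Rs.as_matrix()@X@D) for D in (np.eye(3),np.diag([-1.,-1,1]))]
def hpose():
    v=np.load("housing.npy"); return R.from_quat(v[3:]),v[:3]
E
python3 - <<'E'
from h import *
Rh,t=hpose()
for k in (0,1):
    o=[]
    Q=toolq(R.from_euler('z',.713))[k]
    for z in (.05,.15): o.append(manip.solve_ik([.544,-.241,z],Q.as_quat()))
    for a in (1.25,.8,.4,0,-.1):
        Q=toolq(Rh*R.from_euler('z',a))[k]
        for d in (.077,.15): o.append(manip.solve_ik(Rh.apply([0,0,d])+t,Q.as_quat()))
    for x in o: print(None if x is None else np.round(x,2))
E
```

```text
init [ 0.588  0.169  0.068  2.909 -0.232] [-1.1  1.1 -0.7 -0.4  0.   0.5  0.3 -1.2]
cost 110.18414321199111 220 q [ 0.5877  0.1675  0.0719  2.911  -0.2231  0.3121 -0.7979  0.1223  0.3862]
R [[ 0.845  0.222 -0.487]
 [-0.191  0.975  0.114]
 [ 0.5   -0.004  0.866]]
mouth [0.555537   0.17509074 0.12903419] rms 1.7001827388964688 [-0.05647813 -1.12512465  1.2482231  -3.19168355  0.48918808  1.54499779
  3.24135468 -1.16995903]
[ 0.87  0.7  -0.68  1.81  0.57  0.84 -0.94]
[ 0.96  0.58 -0.79  1.75  0.48  1.01 -0.87]
[-0.21  0.33 -0.43  2.19  1.13  0.57 -2.1 ]
[-0.06  0.19 -0.65  2.19  0.92  0.67 -1.93]
[-0.6   0.3   0.02  2.2   0.97  0.45 -2.43]
[-0.46  0.15 -0.21  2.2   0.82  0.61 -2.3 ]
[-1.19  0.37  0.7   2.22  0.48  0.29 -2.4 ]
[-1.29  0.16  0.69  2.23  0.61  0.51 -2.51]
[-1.36  0.44  0.92  2.22  0.06  0.26 -2.41]
[-1.8   0.44  1.39  2.24 -0.21  0.42 -2.15]
[-1.36  0.44  0.92  2.22  0.06  0.26 -2.51]
[-1.8   0.44  1.39  2.24 -0.21  0.42 -2.25]
[ 1.21  1.1  -1.31  1.8   1.14  1.24  1.84]
[ 1.22  0.88 -1.3   1.75  0.9   1.25  1.97]
[ 0.44  0.71 -1.3   2.17  1.48  1.07  0.89]
[ 0.46  0.4  -1.29  2.18  1.17  0.91  1.04]
[ 0.44  0.71 -1.3   2.17  1.48  1.07  0.44]
[ 0.46  0.4  -1.29  2.18  1.17  0.91  0.59]
[ 0.44  0.71 -1.3   2.17  1.48  1.07  0.04]
[ 0.49  0.46 -1.35  2.18  1.21  0.96  0.17]
[ 0.44  0.71 -1.3   2.17  1.48  1.07 -0.36]
[ 0.46  0.4  -1.29  2.18  1.17  0.91 -0.21]
[ 0.44  0.71 -1.3   2.17  1.48  1.07 -0.46]
[ 0.46  0.4  -1.29  2.18  1.17  0.91 -0.31]
```

Run:
```python
from h import *
Q=toolq(R.from_euler('z',.713))[1].as_quat(); p=np.array([.544,-.241,0])
print(manip.solve_ik(p+[0,0,.25],Q))
manip.move_pose(p+[0,0,.22],Q); print(manip.current_clock(),manip.current_force())
manip.servo_line(p+[0,0,.0480],vel=.15); print(manip.current_clock(),manip.current_force(),manip.current_tool_pos())
effector.close(60); print(manip.current_clock(),manip.current_finger_gap(),manip.current_gripper_force(),manip.current_force())
manip.servo_line(p+[0,0,.17],vel=.15); print(manip.current_clock(),manip.current_finger_gap(),manip.current_force())
```

```text
[ 1.23441184  0.70414854 -1.29956925  1.65317498  0.69681705  1.33299106
  2.10261569]
2.0833 [-0.18036489 -0.92822723 -0.38847788]
3.3833 [-0.30953214 -0.28813658  0.4491182 ] [ 0.54480965 -0.24109047  0.04902722]
4.525 0.01794320492075472 60.00001788139343 [ 0.28570645 -0.19098618 -0.91232768]
5.4917 0.018201374082958584 [ 0.97766907  0.1650104  -0.95905388]
```

```bash
cat >> h.py <<'E'
GZ=.0445
def go(a,h,dx=0,dy=0,vel=.05,joint=False,Q=None):
    """stem origin at height h above the mouth along the valve axis, stem x at angle a from outlet"""
    Rh,t=hpose(); q=toolq(Rh*R.from_euler('z',a))[1].as_quat()
    P=Rh.apply([dx,dy,.066+h+GZ])+t
    if joint: manip.move_pose(P,q)
    else: manip.servo_line(P,ori=q,vel=vel)
def fax(): # force & moment in housing axes
    Rh,t=hpose(); return np.r_[Rh.inv().apply(manip.current_force()),Rh.inv().apply(manip.current_wrist_torque())].round(2)
def where(): # stem origin nominal in housing frame rel. mouth (mm) and its angle
    Rh,t=hpose(); T=R.from_quat(manip.current_tcp_rot())
    p=Rh.inv().apply(manip.current_tool_pos()-t)-[0,0,.066]+Rh.inv().apply(T.apply([0,0,GZ]))
    m=(Rh.inv()*T).as_matrix(); return (p*1000).round(2),round(float(np.arctan2(-m[1,0],-m[0,0])),3)
E
python3 - <<'E'
from h import *
go(1.18,.09,joint=True); go(1.18,.02,vel=.08); manip.sleep(.2)
print(manip.current_clock(),where(),fax())
for n in CAL: cv2.imwrite(f"pics/{n}1.png",viewer.get_image(n)[:,:,::-1])
Rh,t=hpose(); (p,a)=where()
o=[]
for n,(x,y) in {"scene":(317,205),"top":(205,150)}.items():
    k=800/120
    im=cv2.resize(cv2.imread(f"pics/{n}1.png")[y:y+90,x:x+120],(800,600),interpolation=cv2.INTER_CUBIC); raw=im.copy()
    S=lambda P:np.round((proj(n,Rh.apply(P)+t)-[x,y]+.5)*k).astype(int)
    Ra=R.from_euler('z',a); st=lambda M:Ra.apply(M)+p/1000+[0,0,.066]
    for P,c in((circ(.055,.06),(0,255,0)),(circ(.033,.066),(0,255,255)),(st(circ(.03,.032)),(255,128,0)),(st(circ(.03,.04)),(255,128,0)),(st(np.array([[-.042,-.009,.076],[-.042,.009,.076],[.034,.009,.076],[.048,0,.076],[.034,-.009,.076]])),(0,0,255)),(st(circ(.0145,0)),(255,0,255))): cv2.polylines(im,[S(P)],True,c,1)
    o.append(np.hstack([cv2.resize(raw,(400,300)),cv2.resize(im,(400,300))]))
cv2.imwrite("pics/m4.png",np.vstack(o))
E
```

```text
8.35 (array([ 0.43,  0.08, 20.39]), 1.18) [-0.07  0.13 -1.58  0.11  0.57 -0.09]
```

View pics/m4.png

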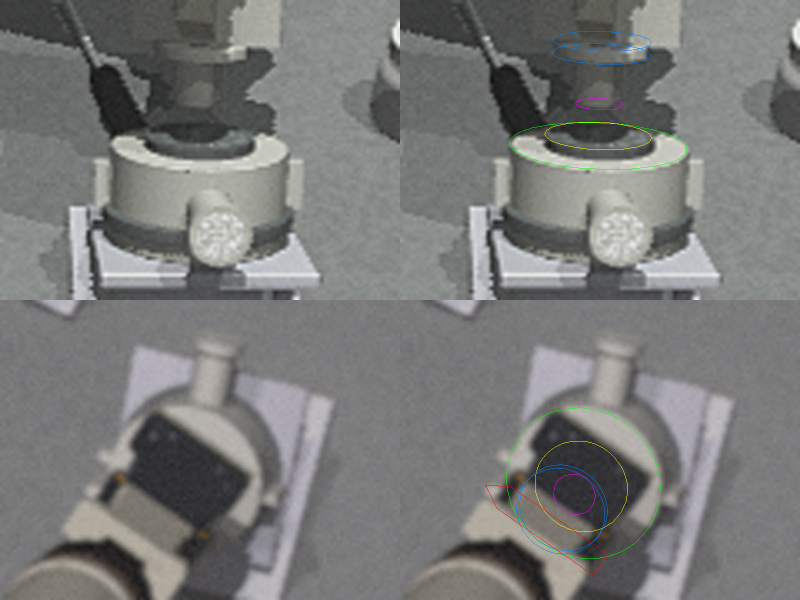

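The gripper hides the stem in the top view. In the scene view the foot and flange match the overlay to about 1 mm, with the foot at (197,100) over the core at (200,133). I'll descend while watching the forces.

Run:
```python
from h import *
go(1.18,.004,vel=.05); b=fax(); print(manip.current_clock(),where(),b)
for h in np.arange(.002,-.0331,-.002):
    go(1.18,h,vel=.03); f=fax(); w=where(); print(round(manip.current_clock(),2),round(h*1000,1),w,f)
    if abs(f-b)[:3].max()>12: break
```

```text
8.9167 (array([-0.46,  0.01,  3.74]), 1.18) [-0.07  1.47 -1.2   0.12  0.68 -0.07]
9.17 2.0 (array([0.02, 0.05, 2.04]), 1.18) [-0.47  0.35 -0.96  0.11  0.66 -0.1 ]
9.42 0.0 (array([ 0.02, -0.09, -0.06]), 1.18) [-0.34 -0.12 -1.87  0.13  0.6  -0.09]
9.67 -2.0 (array([ 0.84,  0.29, -1.89]), 1.18) [ 1.29 -0.52  0.06  0.18  0.05 -0.13]
9.92 -4.0 (array([ 1.4 ,  0.2 , -4.03]), 1.179) [ 4.24  0.71 -2.81  0.42 -0.72 -0.1 ]
10.17 -6.0 (array([ 1.39,  0.17, -5.98]), 1.179) [ 6.65  1.2  -1.32  0.37 -1.09 -0.09]
10.42 -8.0 (array([ 1.41,  0.16, -7.97]), 1.18) [ 6.69 -0.56 -0.73  0.3  -1.32 -0.08]
10.67 -10.0 (array([ 1.42,  0.14, -9.97]), 1.179) [ 7.9   0.53  0.01  0.29 -1.24 -0.07]
10.92 -12.0 (array([  1.48,   0.16, -11.94]), 1.18) [ 7.11  0.3   0.51  0.31 -1.35 -0.12]
11.17 -14.0 (array([  1.49,   0.17, -13.93]), 1.18) [ 6.73  0.02  0.75  0.26 -1.28 -0.07]
11.42 -16.0 (array([  1.51,   0.17, -15.95]), 1.18) [ 7.18  0.97  0.08  0.21 -1.32 -0.14]
11.67 -18.0 (array([  1.58,   0.18, -17.92]), 1.179) [ 7.44  0.83 -0.54  0.32 -1.31 -0.14]
11.92 -20.0 (array([  1.54,   0.2 , -19.94]), 1.179) [ 7.26  1.09  0.44  0.23 -1.32 -0.11]
12.17 -22.0 (array([  1.58,   0.23, -21.91]), 1.179) [ 6.95  0.17  0.72  0.29 -1.32 -0.12]
12.42 -24.0 (array([  1.58,   0.21, -23.93]), 1.179) [ 6.84  1.18  0.62  0.25 -1.3  -0.05]
12.67 -26.0 (array([  1.62,   0.23, -25.91]), 1.179) [ 7.88  1.46  0.84  0.33 -1.3  -0.11]
12.92 -28.0 (array([  1.59,   0.26, -27.9 ]), 1.179) [ 6.65  1.51  0.39  0.28 -1.35 -0.08]
13.17 -30.0 (array([  1.65,   0.22, -29.91]), 1.179) [ 7.55  1.72 -0.1   0.31 -1.34 -0.15]
13.42 -32.0 (array([  1.71,   0.43, -31.06]), 1.18) [ 6.6  -2.03 13.04 -0.43 -0.9  -0.08]
```

It went in and seated. I'll relieve the side load and turn the handle clockwise.

Run:
```python
from h import *
go(1.18,-.032,dx=.0025,vel=.03); print(manip.current_clock(),where(),fax())
for a in np.r_[np.arange(1.08,0,-.1),0]:
    go(a,-.032,dx=.0025,vel=.03); f=fax(); print(round(manip.current_clock(),2),round(a,2),where(),f)
    if abs(f[:3]).max()>30 or abs(f[5])>1: break
```

```text
13.6667 (array([  1.75,   0.45, -31.09]), 1.181) [ 1.94 -2.63 13.8  -0.4  -0.07 -0.16]
13.92 1.08 (array([  1.77,   0.48, -31.11]), 1.08) [ 1.47 -1.2  13.23 -0.35 -0.09 -0.4 ]
14.17 0.98 (array([  1.71,   0.59, -31.09]), 0.98) [ 1.64 -1.52 12.8  -0.31 -0.06 -0.32]
14.42 0.88 (array([  1.69,   0.6 , -31.09]), 0.88) [ 2.3  -1.96 13.33 -0.36 -0.08 -0.33]
14.67 0.78 (array([  1.7 ,   0.62, -31.09]), 0.78) [ 1.76 -1.76 12.66 -0.32  0.   -0.32]
14.92 0.68 (array([  1.65,   0.68, -31.09]), 0.68) [ 1.210e+00 -9.700e-01  1.297e+01 -3.600e-01 -1.000e-02 -3.100e-01]
15.17 0.58 (array([  1.64,   0.74, -31.08]), 0.58) [ 1.180e+00 -1.550e+00  1.315e+01 -3.300e-01  1.000e-02 -3.000e-01]
15.42 0.48 (array([  1.63,   0.81, -31.09]), 0.48) [ 1.73 -1.28 12.33 -0.3  -0.   -0.31]
15.67 0.38 (array([  1.63,   0.83, -31.1 ]), 0.38) [ 1.84 -1.19 13.43 -0.26 -0.1  -0.28]
15.92 0.28 (array([  1.64,   0.85, -31.09]), 0.28) [ 1.39 -0.83 12.95 -0.28 -0.07 -0.3 ]
16.17 0.18 (array([  1.61,   0.87, -31.09]), 0.18) [ 2.12  0.15 13.12 -0.29  0.02 -0.33]
16.42 0.08 (array([  1.56,   0.95, -31.08]), 0.08) [ 2.190e+00 -2.400e-01  1.312e+01 -2.300e-01 -1.000e-02 -2.800e-01]
16.67 0.0 (array([  1.58,   1.02, -31.09]), 0.001) [ 2.71 -0.54 12.02 -0.27 -0.02 -0.24]
```

Run:
```python
from h import *
for a in np.arange(-.02,-.2,-.02):
    go(a,-.032,dx=.0025,vel=.03); f=fax(); print(round(manip.current_clock(),2),round(a,2),where()[1],f[5])
    if abs(f[5])>.6: break
```

```text
16.92 -0.02 -0.018 0.06
17.17 -0.04 -0.038 0.02
17.42 -0.06 -0.058 0.1
17.67 -0.08 -0.078 0.02
17.92 -0.1 -0.098 0.01
18.17 -0.12 -0.118 0.03
18.42 -0.14 -0.138 -0.01
18.67 -0.16 -0.158 0.05
18.92 -0.18 -0.178 0.05
```

Run:
```python
from h import *
print(where(),fax(),manip.current_finger_gap(),manip.current_gripper_force())
o=[]
for n,(x,y) in {"scene":(327,200),"top":(205,150)}.items():
    im=viewer.get_image(n)[:,:,::-1]; cv2.imwrite(f"pics/{n}2.png",im)
    o.append(cv2.resize(im[y:y+90,x:x+120],(400,300),interpolation=cv2.INTER_CUBIC))
cv2.imwrite("pics/m5.png",np.hstack(o))
```

```text
(array([  1.7 ,   1.32, -31.08]), -0.178) [ 1.57  0.25 11.74 -0.13 -0.09  0.05] 0.017342334275358584 60.00887632369995
```

View pics/m5.png

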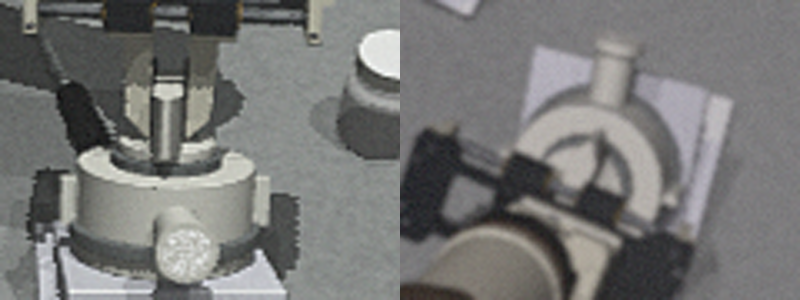

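The handle now points left of the outlet in the scene view: its tip is at (165,150) and the outlet at (187,255). That is an overshoot of about 0.15 rad, so I'll turn back, release and look.

Run:
```python
from h import *
for a in (-.12,-.06,0):
    go(a,-.032,dx=.0025,vel=.03); f=fax(); print(round(manip.current_clock(),2),round(a,2),where()[1],f)
effector.open_jaws(); print(manip.current_clock(),fax())
go(0,.03,dx=.0025,vel=.15); 
manip.move_pose(np.array([.35,-.12,.33]),toolq(R.from_euler('z',0.))[1].as_quat()); print(manip.current_clock())
o=[]
for n,(x,y) in {"scene":(327,200),"top":(205,150)}.items():
    im=viewer.get_image(n)[:,:,::-1]; cv2.imwrite(f"pics/{n}3.png",im)
    o.append(cv2.resize(im[y:y+90,x:x+120],(400,300),interpolation=cv2.INTER_CUBIC))
cv2.imwrite("pics/m6.png",np.hstack(o))
```

```text
19.27 -0.12 -0.118 [ 2.7  -0.34 11.4  -0.14 -0.09  0.15]
19.52 -0.06 -0.058 [ 2.76 -0.48 10.95 -0.05 -0.12  0.13]
19.77 0 0.002 [ 2.48  0.29 11.43 -0.11 -0.06  0.14]
21.0083 [ 0.3  -0.37 -0.1   0.12  0.45 -0.09]
23.3417
```

View pics/m6.png

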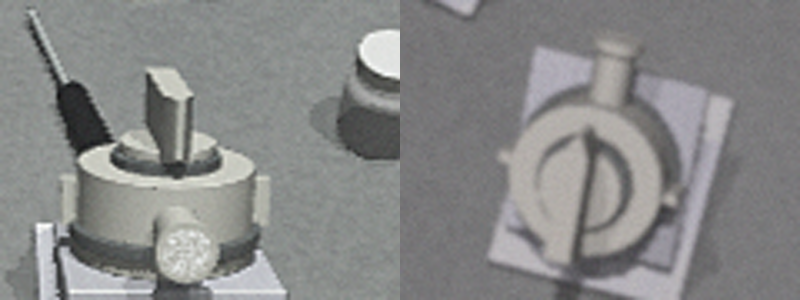

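Run:
```python
from h import *
Rh,t=hpose(); B=dict(scene=(327,200),top=(205,150)); k=400/120
M=np.array([[-.042,-.009,.076],[-.042,.009,.076],[.034,.009,.076],[.048,0,.076],[.034,-.009,.076]])
o=[]
for n in B:
    im0=cv2.resize(cv2.imread(f"pics/{n}3.png")[B[n][1]:B[n][1]+90,B[n][0]:B[n][0]+120],(800,600),interpolation=cv2.INTER_CUBIC)
    for a in (-.1,.1):
        im=im0.copy(); S=lambda P:np.round((proj(n,Rh.apply(P)+t)-B[n]+.5)*2*k).astype(int)
        st=lambda P:R.from_euler('z',a).apply(P)+[0,0,.034]
        for P,c in((st(M),(0,0,255)),(st(circ(.03,.04)),(255,128,0)),(circ(.055,.06),(0,255,0)),(np.array([[.1,0,.034],[.05,0,.034]]),(0,0,255)),(np.array([[.1,0,.034]])+R.from_euler('x',np.pi/2).apply(circ(.018,0))[:, [1,0,2]]*[0,0,0]+np.c_[0*circ(.018,0)[:,:1],circ(.018,0)[:,:2]],(255,0,255))): cv2.polylines(im,[S(P)],True,c,1)
        o.append(im[80:580,150:550] if n=="scene" else im[30:580,120:560])
o=[cv2.resize(x,(400,300*x.shape[0]*400//x.shape[1]//300))[:300] if 0 else cv2.resize(x,None,fx=300/x.shape[0]*1.0,fy=300/x.shape[0]) for x in o]
o=[cv2.copyMakeBorder(x,0,0,0,400-x.shape[1],cv2.BORDER_CONSTANT) for x in o]
cv2.imwrite("pics/m7.png",np.vstack([np.hstack(o[:2]),np.hstack(o[2:])]))
```

```text
(no output)
```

View pics/m7.png

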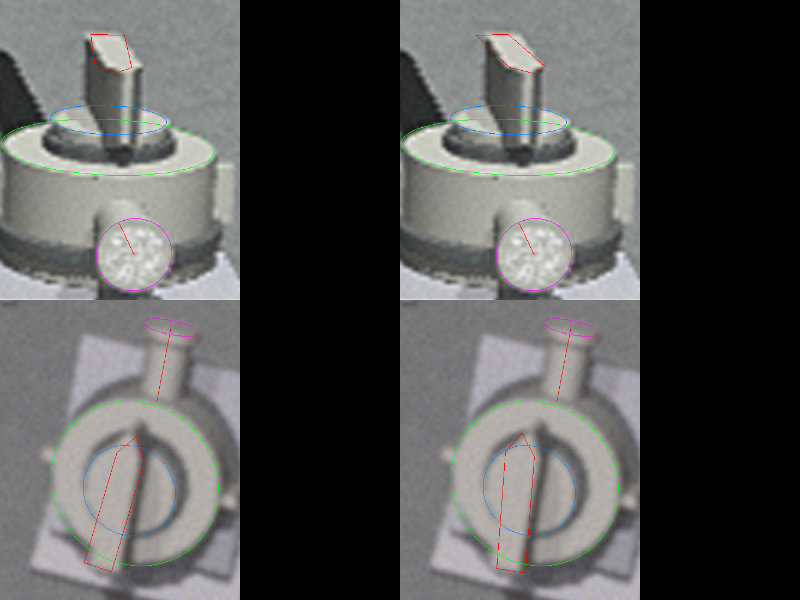

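In the overlay the stem is seated at the home height and the handle sits between the −0.1 and +0.1 outlines. I'll check the angle numerically against the pipe's midline in the top image.

Run:
```python
from h import *
Rh,t=hpose()
I=np.mean([cv2.imread(f"pics/top{i}.png").mean(2) for i in (0,)],0); J=cv2.imread("pics/top3.png").mean(2)
def cross(row,lo,hi,sub=.1):
    x=np.arange(lo,hi,sub); return x,np.interp(x,np.arange(640),row)
for v in range(160,184,2): print(v,I[v,255:285].astype(int))
print()
for v in range(186,234,3): print(v,J[v,240:275].astype(int))
print("axis pred",proj("top",Rh.apply([[.06,0,.034],[.1,0,.034]])+t))
for a in (-.1,0,.1): print("right edge",a,proj("top",Rh.apply(R.from_euler('z',a).apply([[-.042,-.009,.076],[.034,-.009,.076]])+[0,0,.034])+t).round(1).tolist())
```

```text
160 [120 122 116 124 123 123 124 118 123 127 129 129 131 136 132 134 128 124
 129 126 130 126 125 124 123 122 122 121 119 121]
162 [125 118 117 120 121 121 118 119 126 141 150 150 147 144 143 139 132 130
 131 129 126 124 124 127 117 123 120 119 120 121]
164 [122 124 124 122 120 125 118 124 122 135 153 159 172 172 173 168 160 152
 147 138 126 114 106 110 117 122 122 122 121 121]
166 [157 148 143 134 128 124 122 116 116 121 131 133 136 144 148 152 148 146
 133 129 114 106 106 113 119 118 119 121 120 116]
168 [178 175 178 173 168 166 165 152 138 145 157 166 170 171 160 152 141 125
 114  91  94 116 119 118 124 124 124 121 124 119]
170 [177 174 171 173 169 177 169 153 138 144 158 170 170 175 169 163 154 140
 123 101  91 105 108 115 120 124 124 124 127 122]
172 [182 175 172 175 175 178 161 147 140 150 163 171 174 168 166 162 151 133
 110  92  83 113 133 138 129 121 121 119 122 126]
174 [178 174 167 164 164 162 144 137 148 159 169 174 170 172 169 160 147 126
 102  85 103 130 149 150 150 151 146 146 150 155]
176 [138 124 117 112 111 109 116 125 150 160 169 170 174 166 158 150 137 119
  91  8
[... 2288 characters left out ...]
53 153 156 152 164 171 172 174 170 168 162 146]
225 [184 184 183 182 160 146 129 132 154 170 180 173 174 174 174 156 120  82
  80 109 137 151 150 144 145 146 144 146 136 124 111  98  89  81  82]
228 [185 185 184 183 182 181 181 163 152 145 146 149 154 158 156 143 105  81
  80  81  79  81  79  78  74  86  83  83  86  84  86  86  87  83  80]
231 [105 109 120 125 141 157 164 170 170 180 173 174 159 131 110  98  94  94
  90  81  76  79  76  81  86  96  95  95 101 101  95 100 112 140 165]
axis pred [[266.35017193 177.83604371]
 [269.43587612 161.4981511 ]]
right edge -0.1 [[253.1, 228.8], [262.2, 198.6]]
right edge 0 [[254.9, 228.9], [260.8, 197.8]]
right edge 0.1 [[256.8, 228.9], [259.4, 197.1]]
```

The handle edge slopes 0.19 px per row and the pipe edges about 0.2, so they are aligned within about 0.05 rad. The stem is seated and the arm is clear, so I'll hand in.

```bash
python3 -c "
from bench import manip
print(manip.hand_in(), manip.current_clock())"
```

```text
the job is handed in; nothing more can be done
the job is handed in; nothing more can be done
```

The job is handed in: the stem is in the core and seated, and its handle lines up with the outlet pipe to within about 0.05 rad by camera. The arm is clear and nothing else was touched that I saw; no verdict was returned.

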